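Turn out the cup of clamp nuts in the carving shop

TASK

Take the green cup from its cradle without spilling and turn it upside down, low over the middle of the black tray, so that its mouth comes right down to the tray (or onto the nuts there) and all four nuts are turned out in it. Then lift the cup straight up, still mouth down, well clear of the heap, so the nuts are left lying in the tray, and stand the empty cup mouth down on the bare bench beside the tray.

Things in the scene. Friction and masses are not known exactly. Their poses are not given: they have to be found in the camera images.
- green_cup: Straight round green cup, 60 mm outside, 78 tall, wall 3, about 80 g. Origin: centre of closed end; z: axis to the mouth. Lies in a fixed V cradle, closed end centre 55 mm up, mouth raised 12 deg and pointing within 20 deg of +x; sides and top free, nuts inside. An equal blue cup lies 170 mm or more away. Gripped 30 mm from the closed end, tool leaning 50 deg out, a half roll inverts it.
- tray: Fixed square black tray, 190 x 190 mm outside, walls 5 thick and 14 high, floor 5 thick. Origin: centre of its underside, on the bench; z up, x and y along its sides. The bench to its right (world -y) is bare: room for the cup 130 to 220 mm from the tray's centre. Nothing taller than the cups stands between the cradles, the tray and the robot.
- nut1: bright steel hex nut, 18 mm across flats, 21 mm across corners, 10 mm thick, 17 g; origin at the centre of one flat face. One of the four nuts that start inside the green cup (deepest).
- nut2: bright steel hex nut, 18 mm across flats, 21 mm across corners, 10 mm thick, 17 g; origin at the centre of one flat face. One of the four nuts that start inside the green cup (middle).
- nut3: bright steel hex nut, 18 mm across flats, 21 mm across corners, 10 mm thick, 17 g; origin at the centre of one flat face. One of the four nuts that start inside the green cup (nearest the mouth).
- nut4: bright steel hex nut, 18 mm across flats, 21 mm across corners, 10 mm thick, 17 g; origin at the centre of one flat face. One of the four nuts that start inside the green cup (on top of the others).
Not all that is in view belongs to the job. Of the things shaped like the green_cup, the green one is meant.

How it is judged (in metres and radians):
On the way, in this order (a step that is already met when the one before it is completed fails the run):
1. the green cup is upside down (within 12 degrees) over the middle of the tray (axis within 40 mm of its centre), mouth within 35 mm of the tray floor, with all four nuts within the tray (angle between green_cup's own z axis and vertical above 2.93 rad and horizontal distance between green_cup and tray below 0.04 m and z of green_cup in the frame of tray below 0.118 m and x of nut1 in the frame of tray between -0.092 and 0.092 m and y of nut1 in the frame of tray between -0.092 and 0.092 m and z of each of nut1, nut2, nut3, nut4 in the frame of tray below 0.06 m and x of nut2 in the frame of tray between -0.092 and 0.092 m and y of nut2 in the frame of tray between -0.092 and 0.092 m and x of nut3 in the frame of tray between -0.092 and 0.092 m and y of nut3 in the frame of tray between -0.092 and 0.092 m and x of nut4 in the frame of tray between -0.092 and 0.092 m and y of nut4 in the frame of tray between -0.092 and 0.092 m), for 0.2 s.
2. the cup is lifted straight up: still upside down and within 45 mm of the tray's centre, its mouth 60 mm or more above the tray floor, the four nuts left in the tray (angle between green_cup's own z axis and vertical above 2.93 rad and horizontal distance between green_cup and tray below 0.045 m and z of green_cup in the frame of tray above 0.143 m and x of nut1 in the frame of tray between -0.092 and 0.092 m and y of nut1 in the frame of tray between -0.092 and 0.092 m and z of each of nut1, nut2, nut3, nut4 in the frame of tray below 0.045 m and x of nut2 in the frame of tray between -0.092 and 0.092 m and y of nut2 in the frame of tray between -0.092 and 0.092 m and x of nut3 in the frame of tray between -0.092 and 0.092 m and y of nut3 in the frame of tray between -0.092 and 0.092 m and x of nut4 in the frame of tray between -0.092 and 0.092 m and y of nut4 in the frame of tray between -0.092 and 0.092 m), for 0.1 s.
At the end, for the whole second after the job is handed in: All four nuts lie at rest inside the tray's walls, and the green cup stands released and at rest, mouth down (within 12 degrees), on the bench outside the tray, its axis more than 125 mm from the tray's centre (x of nut1 in the frame of tray between -0.092 and 0.092 m and y of nut1 in the frame of tray between -0.092 and 0.092 m and z of each of nut1, nut2, nut3, nut4 in the frame of tray below 0.045 m and x of nut2 in the frame of tray between -0.092 and 0.092 m and y of nut2 in the frame of tray between -0.092 and 0.092 m and x of nut3 in the frame of tray between -0.092 and 0.092 m and y of nut3 in the frame of tray between -0.092 and 0.092 m and x of nut4 in the frame of tray between -0.092 and 0.092 m and y of nut4 in the frame of tray between -0.092 and 0.092 m and linear speed of each of nut1, nut2, nut3, nut4, green_cup below 0.03 m/s and angle between green_cup's own z axis and vertical above 2.93 rad and height (world z) of green_cup between 0.072 and 0.084 m and horizontal distance between green_cup and tray above 0.125 m); the robot touches nothing.
It fails at once if a nut falls from well above the tray or bench (it reaches 1.8 m/s, a fall of about 165 mm) (linear speed of any of nut1, nut2, nut3, nut4 above 1.8 m/s).
It also fails if it takes over 54 s, if anything falls off the work surface, if the arm or the gripper's body presses on something with over 40 N, if the wrist force passes 120 N, or if a joint passes its speed limit or range.

ROBOT

A 6-joint arm with a two-finger parallel gripper is mounted at the origin on the work surface. World frame = base frame: x ahead of the robot, y to its left, z up, the work surface at z = 0. Lengths are in m, angles in degrees, forces in N, time in s.
With the tool pointing down it reaches from about 0.375 to 0.9 m from the base axis. Payload 3.1 kg.
Tool frame: the origin (TCP) lies on the centre line of the jaws, within the pads' length; the fingertips stand 17 mm ahead of it and the grasp point (between the pads) lies 2 mm behind it; z points along the fingers, y is the line along which they close (so a half turn about z gives the same grasp; the last joint's range is limited). The gripper opens to 87 mm and grips with 3 to 60 N. Pads are 19 mm wide; open, the fingers measure 117 mm over their backs; the gripper's body (75 mm by 190 mm) begins 51 mm behind the grasp point.
Start: joints at [65.804, 30.224, 82.088, -0, 67.689, -10.227], TCP at [0.151, 0.607, 0.24] pointing down, gripper open.
Joint ranges: [-176.69, 176.69], [-43.24, 126.21], [12.49, 139.97], [-82, 262], [0, 151.66], [-163.58, 163.58]. Speed limits (degrees/s): [159.86, 159.86, 180, 180, 180, 180].

INTERFACE

Orientations are given as a 3x3 rotation matrix whose columns are the frame's x, y, z axes.
In Python, from rig import bot, imaging, finder gives the robot as it stands. The module is installed in compiled form; this text tells all that it offers.
- The arm moves only by the tool play_rows, never from a script. Its argument "motion" is a list that holds one entry, the list of rows, each a list of 6 numbers: the shift along the tool's x, y, z in m, then the turn, a rotation vector about the tool's x, y, z in degrees. In form: [[[dx, dy, dz, wx, wy, wz], ...]]. A call has 1 to 8 rows; each row is the pose to reach, as a shift and turn from the pose commanded when the call began, along the tool's axes at that moment; what a row does not reach only later rows make up. A row lasts 1/12 s, in which the tool goes at most 41.7 mm and 7.16 degrees, less where a joint would pass 70% of its speed; a pose out of reach is approached as far as the arm can. A call with a gripper value outside its range is refused whole. "fingers" is the finger opening in m, from 0 to 0.087, set as the call begins (left out, the last holds). The fingers move at their own pace and stop on an object; the grip force is fixed at half the most. Time passes only in rows, so rows that repeat a pose let the fingers close. It gives the time, the measured TCP pose, the force, the opening and the grip force at its end, in the units of the state.
- bot.read_state(): the state, without advancing time (a new reading comes with each control period).
- imaging.capture(name): name is "side" or "top"; returns a dict with "frame" (384x512x3 uint8, red, green, blue), "camera_matrix" (3x3 intrinsics, pixels), "R" (3x3) and "t" (3): a world point X has camera coordinates R X + t. Camera axes: x right, y down, z forward; pixel columns grow to the right and rows downward; lengths in m; the calibration is good to about 2 mm. A picture is of the moment at which its call begins. There is no depth.
- bot.hand_in(): hands the job in; it is judged then, once.
Trained networks look in the newest picture that a camera, given by its name, has taken for a name from the list of things; names that differ only in an ending like _2 or _b are one class to them, and where a whole thing is asked for, a point or a joint stands for the part that bears it (a point fixed in the world has none). Each returns a list of dicts, best first, with "confidence" (0 to 1); they miss things now and then, are a little off and sometimes report something else, mostly with a low value. They report only what shows in the picture. A call takes as long as a camera call. They do not tell look-alikes from the thing itself.
- finder.recognise(camera, name): "at" ([x, y, z] in m, in world coordinates, good to about 4 mm: the middle of the surface that is visible of it).
- finder.outline_of(camera, name): "pixels" (384x512 bool, what is visible of it).
The state is a dict: "time_s": time; "joint_positions": joint angles; "qvel": joint speeds; "tau": joint torques, N m; "position": TCP position; "tcp_rot": TCP orientation; "force": force on the tool from outside, world axes, zero at the start; "moment": the same for the moment, N m; "opening": opening from 0.0 (shut) to 1.0 (fully open); "grasp_force": force on a finger pad.
Only numpy, scipy, OpenCV 4.12 (cv2) and the standard library are available. Lean on these libraries where they do the work, as an engineer would, in place of code of your own. Each camera call takes 0.05 s, during which the arm holds its last target. There are 200 camera calls.

## Working session

There is one attempt and no reset: what is moved stays moved. The work goes in short steps, Python scripts to look and compute and a tool call to move; the robot and the scene stay as the last step left them, time stands still between calls to the robot, and variables do not carry over. Pictures are saved under pics/ and viewed, at most 10 in all, crops included, and the job is handed in when it is done.

Besides the shell and the picture viewer there is one more tool, called after ">>>" as name(argument=value, ...) on one line, values as JSON. play_rows: Moves the arm, as the interface text tells. Its arguments: {"type":"object","properties":{"motion":{"type":"array"},"fingers":{"type":"number"}},"required":["motion"]}

```bash
mkdir -p pics
python3 - <<'E'
from rig import bot, imaging, finder
import cv2,numpy as np
s=bot.read_state(); print({k:np.round(v,3).tolist() for k,v in s.items()})
for c in("side","top"):
    d=imaging.capture(c); cv2.imwrite(f"pics/{c}0.png",d["frame"][...,::-1])
    print(c,d["camera_matrix"].tolist(),(-d["R"].T@d["t"]).round(3),d["R"].round(3).tolist())
    for n in("green_cup","tray","nut1"):
        for r in finder.recognise(c,n): print(n,np.round(r["at"],3),round(r["confidence"],2))
E
python3 -c "
import cv2,numpy as np
a=cv2.imread('pics/side0.png');b=cv2.imread('pics/top0.png')
"
```

```text
{'time_s': 0.0, 'joint_positions': [65.803, 30.28, 82.155, -0.001, 67.688, -10.228], 'qvel': [-0.056, -0.033, 0.005, -0.046, 0.014, -0.021], 'tau': [-0.002, -44.003, -17.659, 0.063, 0.058, -0.0], 'position': [0.151, 0.606, 0.239], 'tcp_rot': [[-0.97, 0.241, -0.001], [0.241, 0.97, -0.002], [0.0, -0.002, -1.0]], 'force': [-0.124, 0.608, 0.535], 'moment': [0.019, 0.016, 0.001], 'grasp_force': 0.0, 'opening': 0.999}
side [[356.9394900869696, 0.0, 254.8266987904577], [0.0, 356.9394900869696, 190.17237015899212], [0.0, 0.0, 1.0]] [ 0.368 -0.456  0.66 ] [[0.978, -0.209, 0.013], [-0.142, -0.708, -0.692], [0.154, 0.675, -0.722]]
green_cup [0.556 0.198 0.048] 0.97
green_cup [0.536 0.327 0.08 ] 0.91
green_cup [0.569 0.457 0.05 ] 0.83
tray [ 0.582 -0.21   0.002] 0.95
top [[427.37042902211743, 0.0, 251.79514062869447], [0.0, 427.37042902211743, 194.45384899614172], [0.0, 0.0, 1.0]] [0.273 0.129 1.107] [[-0.013, -1.0, -0.001], [-0.973, 0.013, -0.231], [0.231, -0.002, -0.973]]
green_cup [0.393 0.342 0.056] 0.84
green_cup [0.558 0.209 0.057] 0.73
green_cup [ 0.582 -0.2    0.007] 0.69
green_cup [0.535 0.341 0.087] 0.66
green_cup [0.566 0.461 0.057] 0.61
tray [ 0.582 -0.2    0.002] 0.93
```

View pics/side0.png

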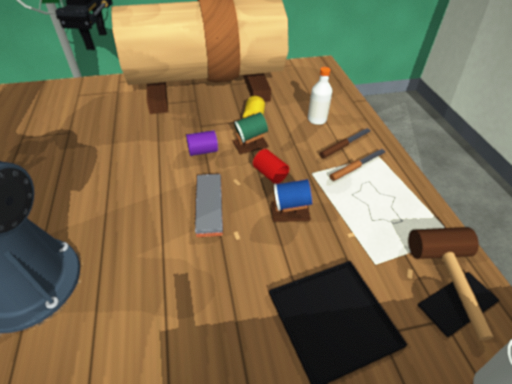

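View pics/top0.png

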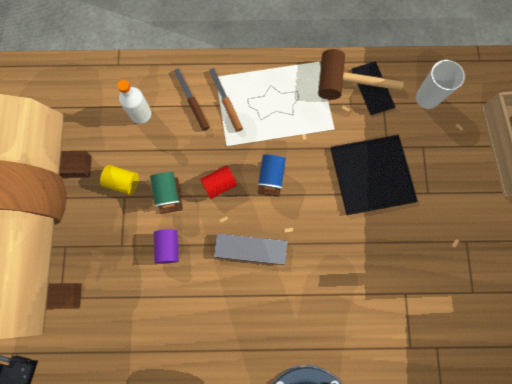

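The side view shows three candidates like the meant cup: green at (251,126), in a dark cradle; blue at (293,195), also in a cradle; and yellow (255,106), red (270,165) and purple (202,143), lying loose. In the top view green is at (165,190) and blue at (272,172). The tray is at (335,320) side and (373,174) top. Green in a cradle fits the description, so I'll confirm that in a crop and fit its pose.

```bash
cat > h.py <<'E'
import numpy as np,cv2
from scipy.optimize import minimize,least_squares
from rig import bot,imaging,finder
def proj(d,X): 
    c=np.atleast_2d(X)@d["R"].T+d["t"]; p=c@d["camera_matrix"].T; return p[:,:2]/p[:,2:]
def hull_mask(d,P,S=4):
    p=proj(d,P); h=cv2.convexHull(((p+.5)*S-.5).astype(np.float32)); m=np.zeros((384*S,512*S),np.uint8)
    cv2.fillPoly(m,[np.round(h).astype(np.int32)],1); return cv2.resize(m.astype(np.float32),(512,384),interpolation=cv2.INTER_AREA)
def green(d,lo=(40,70,25),hi=(90,255,255),box=None):
    h=cv2.cvtColor(d["frame"],cv2.COLOR_RGB2HSV); m=cv2.inRange(h,lo,hi)
    if box: k=np.zeros_like(m);k[box[1]:box[3],box[0]:box[2]]=1;m=m*k
    n,l,s,_=cv2.connectedComponentsWithStats(m); i=1+np.argmax(s[1:,4]); return (l==i).astype(np.uint8)
E
python3 - <<'E'
from h import *
D={c:imaging.capture(c) for c in("side","top")}
M={"side":green(D["side"],box=(225,100,280,150)),"top":green(D["top"],box=(140,160,195,215))}
for c in D:
    print(c,M[c].sum(),cv2.boundingRect(M[c]))
a=D["side"]["frame"][95:155,220:320];b=D["top"]["frame"][155:215,140:240]
f=lambda i:cv2.resize(i[...,::-1],None,fx=6,fy=5,interpolation=cv2.INTER_CUBIC)
im=np.vstack([f(a),f(b)]);
for c,(y,x),o in(("side",(95,220),0),("top",(155,140),300)):
    m=cv2.resize(M[c][y:y+60,x:x+100],None,fx=6,fy=5,interpolation=cv2.INTER_NEAREST)
    cs,_=cv2.findContours(m,0,2); cv2.drawContours(im,[k+[0,o] for k in cs],-1,(0,255,255),1)
cv2.imwrite("pics/crop1.png",im)
E
```

```text
side 515 (238, 113, 30, 27)
top 669 (151, 172, 27, 32)
```

View pics/crop1.png

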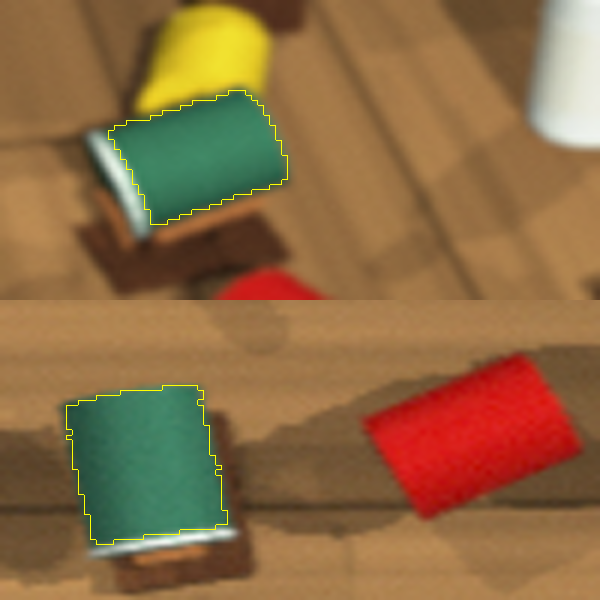

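The crop shows green lying in its dark V cradle, with a light closed-end edge toward -x: side (241,128), top (166,205). Its far end, the mouth, points toward +x and slightly +y. This is the cup meant. Next I'll fit its pose, and the tray's.

```bash
cat > fit.py <<'E'
from h import *
D={c:imaging.capture(c) for c in("side","top")}
def cupmask(d,box):
    h=cv2.cvtColor(d["frame"],cv2.COLOR_RGB2HSV); m=cv2.inRange(h,(36,60,20),(95,255,255))|cv2.inRange(h,(0,0,90),(180,62,255))
    k=np.zeros_like(m);k[box[1]:box[3],box[0]:box[2]]=1;m=cv2.morphologyEx(m*k,cv2.MORPH_CLOSE,np.ones((3,3)))
    n,l,s,_=cv2.connectedComponentsWithStats(m); return (l==1+np.argmax(s[1:,4])).astype(np.float32)
M={"side":cupmask(D["side"],(225,100,280,150)),"top":cupmask(D["top"],(140,160,195,215))}
th=np.linspace(0,2*np.pi,40)
def cup(p):
    yaw,el=p[3:5]; a=np.array([np.cos(el)*np.cos(yaw),np.cos(el)*np.sin(yaw),np.sin(el)])
    u=np.array([-np.sin(yaw),np.cos(yaw),0]);v=np.cross(a,u); r=.03*(np.cos(th)[:,None]*u+np.sin(th)[:,None]*v)
    return np.vstack([p[:3]+r,p[:3]+.078*a+r])
B=lambda m:cv2.GaussianBlur(m.astype(np.float32),(0,0),1.0)
def cost(p): return sum(((B(hull_mask(D[c],cup(p)))-B(M[c]))**2).sum() for c in D)
best=None
for yaw in(0,10,20):
    r=minimize(cost,[.5,.34,.055,np.radians(yaw),np.radians(12)],method="Nelder-Mead",options=dict(initial_simplex=np.array([.5,.34,.055,np.radians(yaw),np.radians(12)])+np.vstack([np.zeros(5),np.diag([.02,.02,.01,.15,.1])]),maxiter=500))
    print(r.fun,r.x[:3].round(4),np.degrees(r.x[3:]).round(1))
for z in(.055,):
    f=lambda q:cost([q[0],q[1],z,q[2],np.radians(12)]); x0=r.x[[0,1,3]]
    q=minimize(f,x0,method="Nelder-Mead",options=dict(initial_simplex=x0+np.vstack([np.zeros(3),np.diag([.01,.01,.1])])));print("fixed z,el",q.fun,q.x[:2].round(4),np.degrees(q.x[2]))
# tray: black mask, rim hull
def traymask(d,box):
    g=d["frame"].max(2); m=(g<60).astype(np.uint8);k=np.zeros_like(m);k[box[1]:box[3],box[0]:box[2]]=1
    n,l,s,_=cv2.connectedComponentsWithStats(m*k); return (l==1+np.argmax(s[1:,4])).astype(np.float32)
T={"side":traymask(D["side"],(250,250,415,384)),"top":traymask(D["top"],(320,125,425,225))}
def tray(p):
    s=np.array([[i,j] for i in(-.095,.095) for j in(-.095,.095)]);c,n=np.cos(p[2]),np.sin(p[2]); s=s@np.array([[c,n],[-n,c]])+p[:2]
    return np.vstack([np.c_[s,np.full(4,z)] for z in(0,.014)])
for cs in(("side","top"),("top",),("side",)):
    f=lambda p:sum(((B(hull_mask(D[c],tray(p)))-B(T[c]))**2).sum() for c in cs)
    x0=np.array([.58,-.2,.1]);r=minimize(f,x0,method="Nelder-Mead",options=dict(initial_simplex=x0+np.vstack([np.zeros(3),np.diag([.02,.02,.15])])));print("tray",cs,r.fun,r.x[:2].round(4),np.degrees(r.x[2]))
E
python3 fit.py
```

```text
15.611599922180176 [0.5    0.3423 0.0536] [ 7.3 13.3]
14.743980407714844 [0.5001 0.3411 0.0538] [ 8.3 14.1]
15.167929649353027 [0.5006 0.3415 0.0521] [ 8.4 14.8]
fixed z,el 16.943294525146484 [0.4997 0.3408] 9.035068247563682
tray ('side', 'top') 114.99459838867188 [ 0.5849 -0.2007] 9.936391706464317
tray ('top',) 33.00554275512695 [ 0.5863 -0.1982] 10.043137208691958
tray ('side',) 41.56995391845703 [ 0.5842 -0.2014] 9.905117110724385
```

```bash
cat > go.py <<'E'
from h import *
from scipy.spatial.transform import Rotation as Ro
def lean(yaw,el=-39,s=1,roll=0):
    y=np.radians(yaw);e=np.radians(el); z=np.array([np.cos(e)*np.cos(y),np.cos(e)*np.sin(y),np.sin(e)])
    Y=s*np.array([-np.sin(y),np.cos(y),0]); R=np.c_[np.cross(Y,z),Y,z]; return R@Ro.from_euler("z",roll,degrees=True).as_matrix()
def rel(R0,p0,p,R): return np.r_[R0.T@(np.array(p)-p0),Ro.from_matrix(R0.T@R).as_rotvec(degrees=True)].round(4)
def show(p,R):
    s=bot.read_state(); r=rel(np.array(s["tcp_rot"]),np.array(s["position"]),p,R)
    print("t",round(s["time_s"],2),"q",np.round(s["joint_positions"],1),"p",np.round(s["position"],4),"->",r.tolist())
E
python3 - <<'E'
from go import *
s=bot.read_state()
show([.19,.46,.27],np.array(s["tcp_rot"]))
show([.19,.46,.27],lean(8.5)); show([.19,.46,.27],lean(8.5,s=-1))
E
```

```text
t 0.6 q [ 65.8  30.2  82.1  -0.   67.7 -10.2] p [0.1508 0.6065 0.2396] -> [-0.0734, -0.1327, -0.0304, 0.0, 0.0, 0.0]
t 0.6 q [ 65.8  30.2  82.1  -0.   67.7 -10.2] p [0.1508 0.6065 0.2396] -> [-0.0734, -0.1327, -0.0304, -9.9955, -50.3265, -20.9568]
t 0.6 q [ 65.8  30.2  82.1  -0.   67.7 -10.2] p [0.1508 0.6065 0.2396] -> [-0.0734, -0.1327, -0.0304, -68.5213, 13.6093, 143.6602]
```

>>> play_rows(motion=[[[-0.073,-0.133,-0.03,0,0,0],[-0.073,-0.133,-0.03,0,0,0],[-0.073,-0.133,-0.03,0,0,0],[-0.073,-0.133,-0.03,0,0,0],[-0.073,-0.133,-0.03,0,0,0]]], fingers=0.087)

```text
time_s: 1.02
position: [0.1896, 0.4551, 0.2704]
tcp_rot: [[-0.97, 0.244, -0.0], [0.244, 0.97, -0.003], [-0.001, -0.003, -1.0]]
force: [-0.2, -0.1, -0.6]
opening: 0.998
grasp_force: 0.0
```

```bash
python3 -c "
from go import *
show([.50,.34,.22],lean(8.5))"
```

```text
t 1.02 q [ 54.4  17.8  98.3  -0.1  64.  -21.4] p [0.1896 0.4551 0.2704] -> [-0.329, -0.0358, 0.0507, -10.2362, -50.3213, -21.0134]
```

>>> play_rows(motion=[[[-0.329,-0.036,0.05,-10.2,-50.3,-21],[-0.329,-0.036,0.05,-10.2,-50.3,-21],[-0.329,-0.036,0.05,-10.2,-50.3,-21],[-0.329,-0.036,0.05,-10.2,-50.3,-21],[-0.329,-0.036,0.05,-10.2,-50.3,-21],[-0.329,-0.036,0.05,-10.2,-50.3,-21],[-0.329,-0.036,0.05,-10.2,-50.3,-21],[-0.329,-0.036,0.05,-10.2,-50.3,-21]]])

```text
time_s: 1.68
position: [0.4396, 0.3689, 0.2374]
tcp_rot: [[-0.744, -0.061, 0.665], [-0.033, 0.998, 0.055], [-0.667, 0.019, -0.745]]
force: [1.3, 0.6, 1.2]
opening: 0.997
grasp_force: 0.0
```

```bash
python3 -c "
from go import *
show([.5305,.3457,.16],lean(8.5))"
```

```text
t 1.68 q [ 40.   23.1 113.5 -73.2  23.7  11.2] p [0.4396 0.3689 0.2374] -> [-0.0153, -0.0302, 0.1168, -2.8647, -9.104, -4.251]
```

```bash
cat > kin.py <<'E'
from go import *
def fk(q,P):
    a1,h,L2,a3,L3,L6=P; r=np.radians(q); E=lambda ax,t:Ro.from_euler(ax,t).as_matrix()
    R=E("z",r[0]); p=R@[a1,0,h]; R=R@E("y",r[1]); p=p+R@[0,0,L2]; R=R@E("y",r[2]); p=p+R@[a3,0,L3]
    R=R@E("z",r[3])@E("y",r[4])@E("z",r[5]); return p+R@[0,0,L6],R
E
python3 - <<'E'
from kin import *
s=bot.read_state()
S=[([65.804,30.224,82.088,0,67.689,-10.227],[.151,.607,.24]),([54.4,17.8,98.3,-.1,64,-21.4],[.1896,.4551,.2704]),(s["joint_positions"],s["position"])]
P,R=fk(s["joint_positions"],[0,.3,.4,0,.4,.2]); print((R.T@np.array(s["tcp_rot"])).round(3))
x0=np.array([0,.35,.4,0,.4,.25])
f=lambda P:np.r_[np.concatenate([fk(q,P)[0]-p for q,p in S])/.001,(P-x0)/.2]
r=least_squares(f,x0);print(r.x.round(4),f(r.x).round(2))
E
```

```text
[[-0. -1. -0.]
 [ 1.  0.  0.]
 [ 0. -0.  1.]]
[ 0.2194 -0.4203  0.6586 -0.1042  0.022   0.0076] [ 99.39 -49.75 -10.81  93.55 -59.62  12.64   0.73  -2.96  -1.81   1.1
  -3.85   1.29  -0.52  -1.89  -1.21]
```

```bash
cat > kin.py <<'E'
from go import *
def fk(q,P):
    a1,h,L2,a3,L3,L6,b=P; r=np.radians(q); E=lambda ax,t:Ro.from_euler(ax,t).as_matrix()
    R=E("z",r[0]); p=R@[a1,b,h]; R=R@E("y",r[1]); p=p+R@[0,0,L2]; R=R@E("y",r[2]); p=p+R@[a3,0,L3]
    R=R@E("z",r[3])@E("y",r[4])@E("z",r[5]+np.pi/2); return p+R@[0,0,L6],R
E
python3 - <<'E'
from kin import *
s=bot.read_state()
S=[([65.804,30.224,82.088,0,67.689,-10.227],[.151,.607,.24]),([54.4,17.8,98.3,-.1,64,-21.4],[.1896,.4551,.2704]),(s["joint_positions"],s["position"])]
P,R=fk(s["joint_positions"],[0,.3,.4,0,.4,.2,.1]); print((R.T@np.array(s["tcp_rot"])).round(3))
x0=np.array([0,.3,.4,0,.4,.25,.11])
f=lambda P:np.r_[np.concatenate([fk(q,P)[0]-p for q,p in S])/.001,(P-x0)/.1]
r=least_squares(f,x0);print(r.x.round(4),f(r.x).round(2))
E
```

```text
[[ 1. -0.  0.]
 [ 0.  1.  0.]
 [ 0. -0.  1.]]
[-0.0016  0.2753  0.5892  0.1147  0.3933  0.2893  0.1112] [-0.24 -0.2  -0.4   0.21  0.25  0.48  0.04 -0.12 -0.08 -0.02 -0.25  1.89
  1.15 -0.07  0.39  0.01]
```

```bash
cat >> kin.py <<'E'
PP=[-0.0016,0.2753,0.5892,0.1147,0.3933,0.2893,0.1112]
LO=np.array([-176.69,-43.24,12.49,-82,0,-163.58]);HI=np.array([176.69,126.21,139.97,262,151.66,163.58])
def ik(p,R,seeds):
    out=[]
    for s in seeds:
        def f(q):
            a,b=fk(q,PP); return np.r_[(a-p)/.1,Ro.from_matrix(R.T@b).as_rotvec()]
        r=least_squares(f,np.clip(s,LO+.1,HI-.1),bounds=(LO,HI),x_scale=30.)
        if r.cost<1e-7 and not any(np.abs(r.x-o).max()<2 for o in out): out.append(r.x)
    return out
rng=np.random.default_rng(0)
def seeds(p,n=14):
    az=np.degrees(np.arctan2(p[1],p[0]))-10
    return [[az,25,110,j4,rng.uniform(10,50),j6] for j4 in(-60,60,150,230) for j6 in(-100,0,100)]
E
python3 - <<'E'
from kin import *
G=np.array([.529,.3455,.0605]);T=np.array([.585,-.2,.085])
for eg in(-32,-39,-46,-52):
    for s in(1,-1):
        R=lean(8.5,eg,s); print("grasp",eg,s,[o.round(0).tolist() for o in ik(G+.002*R[:,2],R,seeds(G))])
    ef=-(78+eg)
    for yaw in(-50,-30,-10,10):
        for s in(1,-1):
            R=lean(yaw,ef,s); print(" final",ef,yaw,s,[o.round(0).tolist() for o in ik(T+.002*R[:,2],R,seeds(T))])
E
```

```text
grasp -32 1 [[32.0, 55.0, 119.0, 205.0, 52.0, 87.0]]
grasp -32 -1 [[32.0, 55.0, 119.0, 205.0, 52.0, -93.0]]
 final -46 -50 1 [[-20.0, 44.0, 114.0, 230.0, 27.0, 66.0]]
 final -46 -50 -1 [[-20.0, 44.0, 114.0, 230.0, 27.0, -114.0]]
 final -46 -30 1 [[-29.0, 44.0, 120.0, 182.0, 27.0, 89.0]]
 final -46 -30 -1 [[-29.0, 44.0, 120.0, 182.0, 27.0, -91.0]]
 final -46 -10 1 [[-38.0, 44.0, 120.0, 139.0, 30.0, 106.0]]
 final -46 -10 -1 [[-38.0, 44.0, 120.0, 139.0, 30.0, -74.0]]
 final -46 10 1 [[-45.0, 44.0, 115.0, 101.0, 36.0, 120.0]]
 final -46 10 -1 [[-45.0, 44.0, 115.0, 101.0, 36.0, -60.0]]
grasp -39 1 [[31.0, 51.0, 117.0, 207.0, 40.0, 83.0]]
grasp -39 -1 [[31.0, 51.0, 117.0, 207.0, 40.0, -97.0]]
 final -39 -50 1 [[-18.0, 47.0, 117.0, 221.0, 38.0, 77.0]]
 final -39 -50 -1 [[-18.0, 47.0, 117.0, 221.0, 38.0, -103.0]]
 final -39 -30 1 [[-29.0, 48.0, 123.0, 181.0, 41.0, 90.0]]
 final -39 -30 -1 [[-29.0, 48.0, 123.0, 181.0, 41.0, -90.0]]
 final -39 -10 1 [[-40.0, 48.0, 123.0, 145.0, 43.0, 97.0]]
 final -39 -10 -1 [[-40.0, 48.0, 123.0, 145.0, 43.0, -83.0]]
 final -39 10 1 [[-48.0, 47.0, 118.0, 110.
[... 551 characters left out ...]
l -32 10 1 [[-50.0, 51.0, 120.0, 114.0, 54.0, 100.0]]
 final -32 10 -1 [[-50.0, 51.0, 120.0, 114.0, 54.0, -80.0]]
grasp -52 1 [[29.0, 45.0, 112.0, 224.0, 18.0, 64.0]]
grasp -52 -1 [[29.0, 45.0, 112.0, 224.0, 18.0, -116.0]]
 final -26 -50 1 [[-16.0, 55.0, 120.0, 216.0, 60.0, 86.0]]
 final -26 -50 -1 [[-16.0, 55.0, 120.0, 216.0, 60.0, -94.0]]
 final -26 -30 1 [[-29.0, 57.0, 127.0, 181.0, 68.0, 90.0]]
 final -26 -30 -1 [[-29.0, 57.0, 127.0, 181.0, 68.0, -90.0]]
 final -26 -10 1 [[-43.0, 57.0, 127.0, 148.0, 68.0, 87.0]]
 final -26 -10 -1 [[-43.0, 57.0, 127.0, 148.0, 68.0, -93.0]]
 final -26 10 1 [[-52.0, 55.0, 121.0, 116.0, 62.0, 94.0]]
 final -26 10 -1 [[-52.0, 55.0, 121.0, 116.0, 62.0, -86.0]]
```

```bash
cat > plan1.py <<'E'
from kin import *
q0=np.array(bot.read_state()["joint_positions"]);p0,R0=fk(q0,PP)
W=[q0]+[np.array([36-0.02*(j4+73),20,108,j4,j5,j6]) for j4,j5,j6 in((-30,33,-10),(20,38,-40),(75,40,-60),(130,40,-75),(175,40,-88),(207,40,-97))]
for a,b in zip(W,W[1:]):
    pa,Ra=fk(a,PP);pb,Rb=fk(b,PP); r=rel(Ra,pa,pb,Rb); print(b.round(0).tolist(),pb.round(3),r.round(3).tolist(),"rot",np.linalg.norm(r[3:]).round(0))
E
python3 plan1.py
```

```text
[35.0, 20.0, 108.0, -30.0, 33.0, -10.0] [0.428 0.341 0.24 ] [0.008, -0.027, -0.011, 6.189, 13.619, 24.142] rot 28.0
[34.0, 20.0, 108.0, 20.0, 38.0, -40.0] [0.33  0.432 0.224] [0.121, 0.049, -0.032, -7.688, 27.475, 12.326] rot 31.0
[33.0, 20.0, 108.0, 75.0, 40.0, -60.0] [0.331 0.562 0.322] [0.07, 0.138, -0.05, -25.278, 22.718, 24.256] rot 42.0
[32.0, 20.0, 108.0, 130.0, 40.0, -75.0] [0.449 0.579 0.454] [0.012, 0.168, -0.057, -33.086, 12.764, 28.016] rot 45.0
[31.0, 20.0, 108.0, 175.0, 40.0, -88.0] [0.558 0.485 0.506] [-0.011, 0.148, -0.039, -29.224, 4.031, 21.773] rot 37.0
[30.0, 20.0, 108.0, 207.0, 40.0, -97.0] [0.604 0.385 0.491] [-0.018, 0.107, -0.018, -21.094, -0.824, 15.595] rot 26.0
```

```bash
sed -i 's/^W=.*/W=[q0]+[np.array([j1,20,108,j4,j5,j6]) for j1,j4,j5,j6 in((10,-30,33,-10),(-10,20,38,-40),(-20,75,40,-60),(-20,130,40,-75),(-10,175,40,-88),(8,200,40,-95))]/' plan1.py; python3 plan1.py
```

```text
[10, 20, 108, -30, 33, -10] [0.532 0.127 0.24 ] [-0.063, -0.247, 0.047, 20.47, 10.551, 44.737] rot 50.0
[-10, 20, 108, 20, 38, -40] [0.538 0.08  0.224] [-0.029, -0.031, 0.025, -4.052, 22.188, 30.458] rot 38.0
[-20, 20, 108, 75, 40, -60] [0.648 0.073 0.322] [-0.03, 0.132, -0.06, -28.257, 18.232, 31.551] rot 46.0
[-20, 20, 108, 130, 40, -75] [0.733 0.003 0.454] [0.024, 0.162, -0.051, -32.226, 13.348, 27.608] rot 44.0
[-10, 20, 108, 175, 40, -88] [ 0.739 -0.001  0.506] [0.046, 0.025, -0.002, -18.532, 6.484, 21.408] rot 29.0
[8, 20, 108, 200, 40, -95] [0.708 0.148 0.498] [-0.002, -0.144, -0.049, 1.96, -1.797, 12.613] rot 13.0
```

>>> play_rows(motion=[[[-0.063,-0.247,0.047,20.5,10.6,44.7],[-0.063,-0.247,0.047,20.5,10.6,44.7],[-0.063,-0.247,0.047,20.5,10.6,44.7],[-0.063,-0.247,0.047,20.5,10.6,44.7],[-0.063,-0.247,0.047,20.5,10.6,44.7],[-0.063,-0.247,0.047,20.5,10.6,44.7],[-0.063,-0.247,0.047,20.5,10.6,44.7],[-0.063,-0.247,0.047,20.5,10.6,44.7]]])

```text
time_s: 2.35
position: [0.5369, 0.1252, 0.2422]
tcp_rot: [[-0.576, 0.705, 0.414], [0.695, 0.689, -0.205], [-0.43, 0.169, -0.887]]
force: [0.4, 1.1, 0.5]
opening: 1.003
grasp_force: 0.0
```

```bash
cat > nxt.py <<'E'
import sys
from kin import *
# next pose given by joints, relative to the measured pose
q=[float(v) for v in sys.argv[1:7]]; p,R=fk(q,PP); s=bot.read_state()
print("fk err mm",(1000*(fk(s["joint_positions"],PP)[0]-s["position"])).round(1)); show(p,R)
E
python3 nxt.py -10 20 108 20 38 -40
```

```text
fk err mm [ 0. -0.  0.]
t 2.35 q [  9.8  20.  107.4 -29.7  33.3 -10.1] p [0.5369 0.1252 0.2422] -> [-0.0243, -0.0335, 0.0256, -3.8794, 22.3339, 29.9413]
```

Joint model is exact. Continuing.

>>> play_rows(motion=[[[-0.024,-0.033,0.025,-3.9,22.3,29.9],[-0.024,-0.033,0.025,-3.9,22.3,29.9],[-0.024,-0.033,0.025,-3.9,22.3,29.9],[-0.024,-0.033,0.025,-3.9,22.3,29.9],[-0.024,-0.033,0.025,-3.9,22.3,29.9],[-0.024,-0.033,0.025,-3.9,22.3,29.9],[-0.024,-0.033,0.025,-3.9,22.3,29.9]]])

```text
time_s: 2.93
position: [0.5336, 0.0824, 0.2227]
tcp_rot: [[-0.289, 0.912, 0.292], [0.955, 0.251, 0.16], [0.073, 0.325, -0.943]]
force: [0.6, -0.9, -0.1]
opening: 0.997
grasp_force: 0.0
```

>>> play_rows(motion=[[[-0.03,0.132,-0.06,-28.3,18.2,31.6],[-0.03,0.132,-0.06,-28.3,18.2,31.6],[-0.03,0.132,-0.06,-28.3,18.2,31.6],[-0.03,0.132,-0.06,-28.3,18.2,31.6],[-0.03,0.132,-0.06,-28.3,18.2,31.6],[-0.03,0.132,-0.06,-28.3,18.2,31.6],[-0.03,0.132,-0.06,-28.3,18.2,31.6],[-0.03,0.132,-0.06,-28.3,18.2,31.6]]])

```text
time_s: 3.6
position: [0.6421, 0.0794, 0.3172]
tcp_rot: [[0.031, 0.739, 0.673], [0.81, -0.414, 0.416], [0.586, 0.532, -0.611]]
force: [-0.5, 0.5, -0.5]
opening: 0.996
grasp_force: 0.0
```

```bash
python3 nxt.py -20 20 108 130 40 -75
```

```text
fk err mm [0.3 0.6 0.2]
t 3.6 q [-19.5  20.  108.6  74.7  39.8 -59.9] p [0.6421 0.0794 0.3172] -> [0.0214, 0.1714, -0.0543, -32.9755, 13.6172, 27.6668]
```

>>> play_rows(motion=[[[0.021,0.171,-0.054,-33,13.6,27.7],[0.021,0.171,-0.054,-33,13.6,27.7],[0.021,0.171,-0.054,-33,13.6,27.7],[0.021,0.171,-0.054,-33,13.6,27.7],[0.021,0.171,-0.054,-33,13.6,27.7],[0.021,0.171,-0.054,-33,13.6,27.7],[0.021,0.171,-0.054,-33,13.6,27.7],[0.021,0.171,-0.054,-33,13.6,27.7]]])

```text
time_s: 4.27
position: [0.7337, 0.0049, 0.4546]
tcp_rot: [[0.065, 0.215, 0.975], [0.401, -0.9, 0.171], [0.914, 0.38, -0.145]]
force: [-0.1, 0.7, 0.1]
opening: 1.001
grasp_force: 0.0
```

```bash
python3 nxt.py 0 25 110 185 40 -92
python3 - <<'E'
from kin import *
R=lean(8.5,-39,-1)
for p in([.5305,.3457,.25],[.5305,.3457,.16],[.5305,.3457,.0592]): print(ik(np.array(p),R,[[31,40,117,207,40,-97]])[0].round(1).tolist())
E
```

```text
fk err mm [0.6 0.4 0.7]
t 4.27 q [-19.7  20.  107.8 130.   39.8 -74.9] p [0.7337 0.0049 0.4546] -> [0.0084, -0.0929, 0.0183, -13.5883, 0.7752, 25.538]
[30.7, 25.9, 113.5, 245.0, 18.9, -139.4]
[30.7, 37.1, 116.7, 218.7, 28.0, -110.8]
[30.7, 50.5, 117.2, 207.3, 39.9, -97.2]
```

>>> play_rows(motion=[[[0.008,-0.093,0.018,-13.6,0.8,25.5],[0.008,-0.093,0.018,-13.6,0.8,25.5],[0.008,-0.093,0.018,-13.6,0.8,25.5],[0.008,-0.093,0.018,-13.6,0.8,25.5],[0.008,-0.093,0.018,-13.6,0.8,25.5],[0.008,-0.093,0.018,-13.6,0.8,25.5]]])

```text
time_s: 4.77
position: [0.7334, 0.0968, 0.4261]
tcp_rot: [[0.083, -0.054, 0.995], [-0.032, -0.998, -0.052], [0.996, -0.028, -0.084]]
force: [0.5, 0.8, -0.4]
opening: 1.002
grasp_force: 0.0
```

Run:
```python
from kin import *
R=lean(8.5,-22,-1);p=[.55,.3457,.22]
show(p,R); print(ik(np.array(p),R,[[31,40,117,207,40,-97]])[0].round(1).tolist())
```

```text
t 4.77 q [ 1.000e-01  2.500e+01  1.097e+02  1.847e+02  4.000e+01 -9.180e+01] p [0.7334 0.0968 0.4261] -> [-0.2285, -0.2328, -0.178, 10.9583, -17.2751, -4.2574]
[31.6, 38.5, 120.0, 209.1, 48.6, -101.1]
```

>>> play_rows(motion=[[[-0.2,-0.204,-0.156,10.9,-17.3,-4.3],[-0.2,-0.204,-0.156,10.9,-17.3,-4.3],[-0.2,-0.204,-0.156,10.9,-17.3,-4.3],[-0.2,-0.204,-0.156,10.9,-17.3,-4.3],[-0.2,-0.204,-0.156,10.9,-17.3,-4.3],[-0.2,-0.204,-0.156,10.9,-17.3,-4.3],[-0.2,-0.204,-0.156,10.9,-17.3,-4.3],[-0.2,-0.204,-0.156,10.9,-17.3,-4.3]]])

```text
time_s: 5.43
position: [0.5736, 0.3148, 0.2452]
tcp_rot: [[0.369, 0.147, 0.918], [0.057, -0.989, 0.136], [0.928, 0.003, -0.373]]
force: [0.8, 1.0, 0.2]
opening: 1.0
grasp_force: 0.0
```

```bash
python3 fit.py
python3 - <<'E'
from kin import *
show([.5305,.3457,.13],lean(8.5,-39,-1))
E
```

```text
702.6318359375 [0.5108 0.3509 0.0503] [ 8.  12.1]
703.889404296875 [0.5123 0.3483 0.0516] [ 8.7 13.7]
706.5673217773438 [0.5142 0.3494 0.0499] [ 9.5 15. ]
fixed z,el 709.7303466796875 [0.5114 0.3457] 9.040275222645848
tray ('side', 'top') 130.33926391601562 [ 0.5854 -0.2006] 10.026360804744701
tray ('top',) 42.3267936706543 [ 0.586  -0.1986] 10.077282308995477
tray ('side',) 46.0189323425293 [ 0.5842 -0.2014] 9.905117110724385
t 5.53 q [  26.4   35.1  120.2  203.6   44.5 -100.7] p [0.5713 0.3169 0.242 ] -> [-0.1171, -0.0352, 0.0092, -0.1504, -16.6749, 0.3773]
```

>>> play_rows(motion=[[[-0.117,-0.035,0.009,0,-16.7,0.4],[-0.117,-0.035,0.009,0,-16.7,0.4],[-0.117,-0.035,0.009,0,-16.7,0.4],[-0.117,-0.035,0.009,0,-16.7,0.4],[-0.117,-0.035,0.009,0,-16.7,0.4],[-0.117,-0.035,0.009,0,-16.7,0.4]]], fingers=0.087)

```text
time_s: 6.03
position: [0.5364, 0.3399, 0.1356]
tcp_rot: [[0.616, 0.136, 0.776], [0.082, -0.991, 0.109], [0.784, -0.003, -0.621]]
force: [-0.1, -0.3, -0.4]
opening: 1.0
grasp_force: 0.0
```

Run:
```python
from kin import *
show([.5305,.3457,.0592],lean(8.5,-39,-1))
d=imaging.capture("side");cv2.imwrite("pics/s2.png",cv2.resize(d["frame"][60:180,180:340,::-1],None,fx=5,fy=5,interpolation=cv2.INTER_CUBIC))
```

```text
t 6.03 q [  30.    40.6  117.2  213.9   31.8 -105.3] p [0.5364 0.3399 0.1356] -> [-0.063, -0.0063, 0.0435, 0.4172, -0.5905, -0.5649]
```

View pics/s2.png

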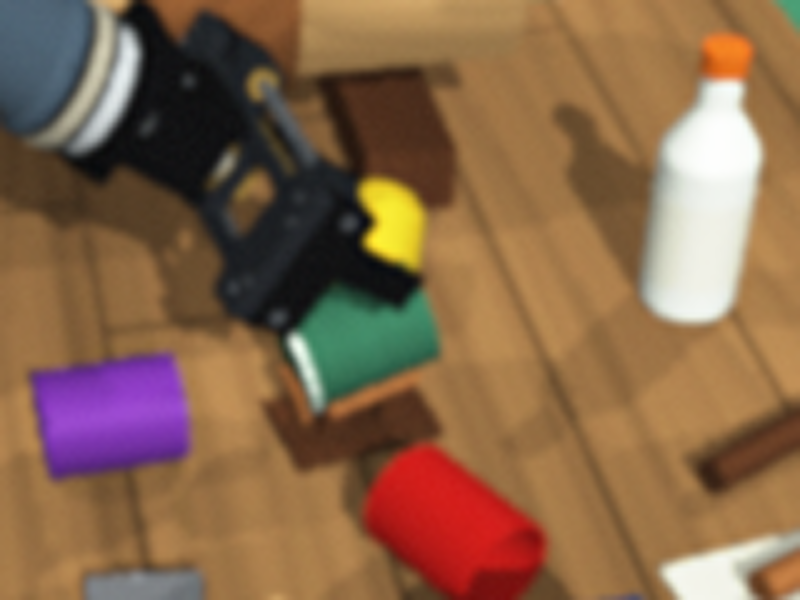

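The view shows the tool leaning out above the green cup, crop (365,345), with the fingers on either side and the purple and red cups clear. I'll descend and hold.

>>> play_rows(motion=[[[-0.02,-0.006,0.012,0.4,-0.6,-0.6],[-0.035,-0.006,0.024,0.4,-0.6,-0.6],[-0.05,-0.006,0.035,0.4,-0.6,-0.6],[-0.063,-0.006,0.0435,0.4,-0.6,-0.6],[-0.063,-0.006,0.0435,0.4,-0.6,-0.6],[-0.063,-0.006,0.0435,0.4,-0.6,-0.6],[-0.063,-0.006,0.0435,0.4,-0.6,-0.6],[-0.063,-0.006,0.0435,0.4,-0.6,-0.6]]])

```text
time_s: 6.75
position: [0.5297, 0.3451, 0.0593]
tcp_rot: [[0.624, 0.147, 0.768], [0.093, -0.989, 0.114], [0.776, 0.0, -0.631]]
force: [0.4, 0.6, 0.3]
opening: 0.998
grasp_force: 0.0
```

Run:
```python
from kin import *
show([.5305,.3457,.0592],lean(8.5,-39,-1))
```

```text
t 6.75 q [ 30.7  50.5 117.4 207.3  39.9 -97.2] p [0.5297 0.3451 0.0593] -> [0.0005, -0.0005, 0.0008, 0.0611, 0.0922, -0.0293]
```

Spot on. Closing.

>>> play_rows(motion=[[[0,0,0,0,0,0],[0,0,0,0,0,0],[0,0,0,0,0,0],[0,0,0,0,0,0],[0,0,0,0,0,0],[0,0,0,0,0,0],[0,0,0,0,0,0],[0,0,0,0,0,0]]], fingers=0.04)

```text
time_s: 7.42
position: [0.5287, 0.3446, 0.0573]
tcp_rot: [[0.626, 0.146, 0.766], [0.094, -0.989, 0.112], [0.774, 0.001, -0.633]]
force: [-0.2, -1.2, 2.6]
opening: 0.668
grasp_force: 30.0
```

Run:
```python
from kin import *
s=bot.read_state();R=np.array(s["tcp_rot"]);print(np.round(s["force"],1),s["opening"]*87,s["grasp_force"])
show([.5305,.3457,.16],lean(8.5,-39,-1))
```

```text
[-0.2 -1.2  2.6] 58.12084235566031 29.989514369785866
t 7.42 q [ 30.7  50.7 117.4 207.4  39.9 -97.1] p [0.5287 0.3446 0.0573] -> [0.0807, -0.0007, -0.0635, 0.1208, 0.2612, 0.0081]
```

>>> play_rows(motion=[[[0.012,0,-0.01,0,0,0],[0.024,0,-0.019,0,0,0],[0.036,0,-0.028,0,0,0],[0.05,0,-0.04,0,0,0],[0.065,0,-0.052,0,0,0],[0.08,0,-0.063,0,0,0],[0.08,0,-0.063,0,0,0],[0.08,0,-0.063,0,0,0]]])

```text
time_s: 8.08
position: [0.5304, 0.3457, 0.1594]
tcp_rot: [[0.626, 0.147, 0.766], [0.094, -0.989, 0.114], [0.774, 0.0, -0.633]]
force: [0.1, -0.2, -2.9]
opening: 0.67
grasp_force: 30.0
```

Run:
```python
from kin import *
s=bot.read_state();print(np.round(s["force"],1),s["opening"]*87,s["grasp_force"])
d=imaging.capture("side");a=d["frame"][60:180,180:340,::-1]
cv2.imwrite("pics/s3.png",cv2.resize(a,None,fx=5,fy=5,interpolation=cv2.INTER_CUBIC))
# carry/roll candidates
C=np.array([.585,-.2])
def plan(yaw,roll,grip,s=-1,el=-39):
    R=lean(yaw,el,s,roll); return np.array(grip)+.002*R[:,2],R
q=np.array(s["joint_positions"])
for yaw in(-10,-30,-50):
    for sg in(1,-1):
        q=np.array([-29,42,118,190,35,-97.]);print(yaw,sg)
        for roll in(0,45,90,135,180):
            p,R=plan(yaw,sg*roll,[C[0],C[1],.11]); a=R[:,2]*np.cos(np.radians(51))+R[:,0]*np.sin(np.radians(51))
            o=ik(p,R,[q]); 
            if o:q=o[0]
            print(roll,q.round(0).tolist() if o else None,"cup axis",a.round(2))
```

```text
[ 0.1 -0.2 -2.9] 58.2942775483206 29.984358940023412
-10 1
0 [-40.0, 44.0, 123.0, 143.0, 40.0, -80.0] cup axis [ 0.96 -0.17  0.21]
45 [-40.0, 44.0, 123.0, 143.0, 40.0, -35.0] cup axis [ 0.73 -0.69  0.03]
90 [-40.0, 44.0, 123.0, 143.0, 40.0, 10.0] cup axis [ 0.35 -0.85 -0.4 ]
135 [-40.0, 44.0, 123.0, 143.0, 40.0, 55.0] cup axis [ 0.05 -0.57 -0.82]
180 [-40.0, 44.0, 123.0, 143.0, 40.0, 100.0] cup axis [ 0. -0. -1.]
-10 -1
0 [-40.0, 44.0, 123.0, 143.0, 40.0, -80.0] cup axis [ 0.96 -0.17  0.21]
45 [-40.0, 44.0, 123.0, 143.0, 40.0, -125.0] cup axis [0.92 0.4  0.03]
90 None cup axis [ 0.62  0.68 -0.4 ]
135 None cup axis [ 0.24  0.52 -0.82]
180 None cup axis [ 0.  0. -1.]
-30 1
0 [-29.0, 44.0, 123.0, 182.0, 38.0, -90.0] cup axis [ 0.85 -0.49  0.21]
45 [-29.0, 44.0, 123.0, 182.0, 38.0, -45.0] cup axis [ 0.45 -0.89  0.03]
90 [-29.0, 44.0, 123.0, 182.0, 38.0, -0.0] cup axis [ 0.03 -0.92 -0.4 ]
135 [-29.0, 44.0, 123.0, 182.0, 38.0, 45.0] cup axis [-0.15 -0.55 -0.82]
180 [-29.0, 44.0, 123.0, 182.0, 38.0, 90.0] cup axis [-0. -0. -1.]
-30 -1
0 [-29.0, 44.0, 123.0, 182.0, 38.0, -90.0] cup axis [ 0.85 -0.49  0.21]
45 [-29.0, 44.0, 123.0, 182.0, 38.0, -135.0] cup axis [1.   0.06 0.03]
90 None cup axis [ 0.81  0.43 -0.4 ]
135 None cup axis [ 0.4   0.4  -0.82]
180 None cup axis [ 0.  0. -1.]
-50 1
0 [-18.0, 44.0, 117.0, 224.0, 36.0, -107.0] cup axis [ 0.63 -0.75  0.21]
45 [-18.0, 44.0, 117.0, 224.0, 36.0, -62.0] cup axis [ 0.12 -0.99  0.03]
90 [-18.0, 44.0, 117.0, 224.0, 36.0, -17.0] cup axis [-0.28 -0.87 -0.4 ]
135 [-18.0, 44.0, 117.0, 224.0, 36.0, 28.0] cup axis [-0.33 -0.46 -0.82]
180 [-18.0, 44.0, 117.0, 224.0, 36.0, 73.0] cup axis [-0. -0. -1.]
-50 -1
0 [-18.0, 44.0, 117.0, 224.0, 36.0, -107.0] cup axis [ 0.63 -0.75  0.21]
45 [-18.0, 44.0, 117.0, 224.0, 36.0, -152.0] cup axis [ 0.96 -0.29  0.03]
90 None cup axis [ 0.91  0.12 -0.4 ]
135 None cup axis [ 0.51  0.24 -0.82]
180 None cup axis [ 0.  0. -1.]
```

View pics/s3.png

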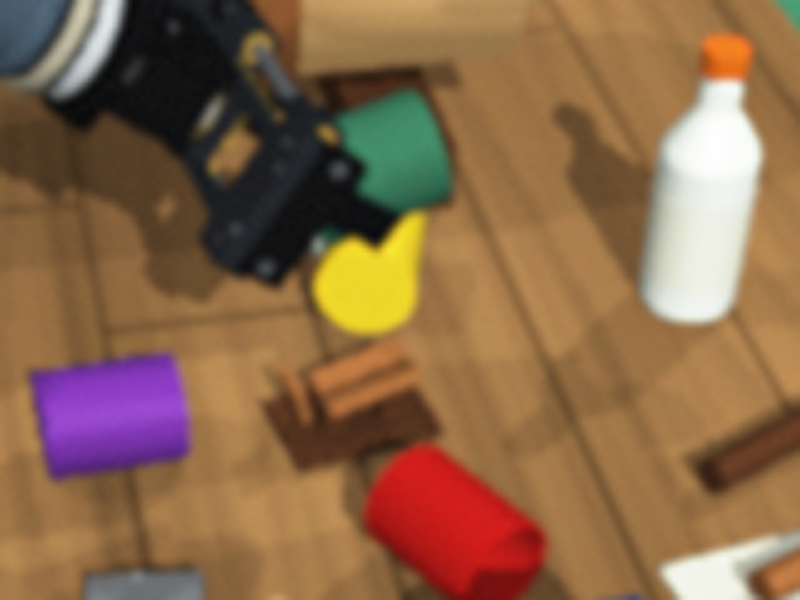

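The view shows the cup hanging in the grip, crop (400,150), mouth slightly up, and the cradle empty at (365,380). Next I'll carry it to the tray.

Run:
```python
from kin import *
A=([.5304,.3457,.1594],8.5);B=([.5456,-.1765,.1394],-30)
s=bot.read_state();R0=np.array(s["tcp_rot"]);p0=np.array(s["position"]);q=np.array(s["joint_positions"])
for k in(.25,.5,.75,1):
    p=np.array(A[0])*(1-k)+np.array(B[0])*k; R=lean(8.5*(1-k)-30*k,-39,-1); print(rel(R0,p0,p,R).round(3).tolist()); q=ik(p,R,[q])[0];print(q.round(0)); R0,p0=R,p
```

```text
[-0.013, 0.129, -0.009, -7.397, 0.376, 6.119]
[  18.   37.  125.  207.   35. -100.]
[0.0, 0.13, 0.008, -7.48, -0.0, 6.057]
[  3.  38. 131. 196.  41. -94.]
[0.014, 0.128, 0.025, -7.48, 0.0, 6.057]
[-14.  39. 133. 187.  43. -91.]
[0.027, 0.121, 0.041, -7.48, -0.0, 6.057]
[-29.  40. 129. 182.  40. -90.]
```

>>> play_rows(motion=[[[-0.001,0.008,0,-0.4,0,0.4],[-0.002,0.022,-0.001,-1.2,0,1],[-0.004,0.038,-0.002,-2.2,0.1,1.8],[-0.006,0.055,-0.004,-3.2,0.2,2.6],[-0.008,0.073,-0.005,-4.2,0.2,3.5],[-0.01,0.091,-0.006,-5.2,0.3,4.3],[-0.012,0.11,-0.008,-6.3,0.3,5.2],[-0.013,0.129,-0.009,-7.4,0.4,6.1]]])

```text
time_s: 8.8
position: [0.5334, 0.2134, 0.1532]
tcp_rot: [[0.63, -0.022, 0.776], [-0.013, -1.0, -0.018], [0.776, 0.001, -0.63]]
force: [1.2, 0.4, -1.2]
opening: 0.666
grasp_force: 30.0
```

>>> play_rows(motion=[[[0,0.018,0.001,-0.9,0,0.8],[0,0.036,0.002,-1.9,0,1.5],[0,0.053,0.003,-2.8,0,2.3],[0,0.07,0.004,-3.7,0,3],[0,0.086,0.005,-4.7,0,3.8],[0,0.102,0.006,-5.6,0,4.5],[0,0.117,0.007,-6.5,0,5.3],[0,0.13,0.008,-7.5,0,6.1]]])

```text
time_s: 9.47
position: [0.5371, 0.0834, 0.1484]
tcp_rot: [[0.619, -0.191, 0.762], [-0.121, -0.982, -0.148], [0.776, -0.001, -0.63]]
force: [0.0, 0.7, -1.4]
opening: 0.673
grasp_force: 30.0
```

Run:
```python
from kin import *
s=bot.read_state();print(np.round(s["force"],1),s["opening"]*87)
p=np.array([.538,.0848,.1494])*.5+np.array([.5456,-.1765,.1394])*.5
show(p,lean(-20.4,-39,-1))
```

```text
[ 0.   0.7 -1.4] 58.53192698228234
t 9.47 q [  2.7  38.2 131.3 196.3  40.8 -93.7] p [0.5371 0.0834 0.1484] -> [0.0154, 0.126, 0.0252, -7.3248, 0.0674, 5.8985]
```

>>> play_rows(motion=[[[0.001,0.012,0.002,-0.7,0,0.6],[0.003,0.028,0.006,-1.6,0,1.3],[0.006,0.046,0.009,-2.6,0,2.1],[0.008,0.063,0.013,-3.6,0,2.9],[0.01,0.08,0.016,-4.6,0,3.7],[0.012,0.096,0.019,-5.5,0,4.4],[0.014,0.112,0.022,-6.5,0,5.2],[0.015,0.127,0.025,-7.4,0,6]]])

```text
time_s: 10.13
position: [0.5417, -0.0463, 0.1445]
tcp_rot: [[0.59, -0.35, 0.728], [-0.222, -0.937, -0.271], [0.777, -0.002, -0.63]]
force: [-0.6, 0.4, -1.3]
opening: 0.668
grasp_force: 30.0
```

>>> play_rows(motion=[[[0.003,0.016,0.005,-1,0,0.8],[0.007,0.032,0.01,-2,0,1.6],[0.011,0.048,0.016,-3,0,2.4],[0.015,0.065,0.022,-4,0,3.2],[0.018,0.082,0.028,-5,0,4],[0.022,0.097,0.033,-6,0,4.8],[0.025,0.11,0.037,-6.8,0,5.5],[0.027,0.121,0.041,-7.5,0,6.1]]])

```text
time_s: 10.8
position: [0.5454, -0.1767, 0.1397]
tcp_rot: [[0.544, -0.503, 0.672], [-0.318, -0.864, -0.389], [0.777, -0.002, -0.63]]
force: [0.1, 0.7, -2.6]
opening: 0.67
grasp_force: 30.0
```

```bash
cat > roll.py <<'E'
from kin import *
d=imaging.capture("side");cv2.imwrite("pics/s4.png",cv2.resize(d["frame"][150:384,180:500,::-1],None,fx=2.5,fy=2.5,interpolation=cv2.INTER_CUBIC))
s=bot.read_state();print(np.round(s["force"],1),s["opening"]*87)
K=[(0,.544,-.176,.13),(45,.563,-.157,.115),(90,.584,-.146,.095),(135,.592,-.170,.088),(180,.585,-.2,.083)]
show(np.array(K[0][1:])+.002*lean(-30,-39,-1)[:,2],lean(-30,-39,-1))
p0=np.array(s["position"]);R0=np.array(s["tcp_rot"])
for k in K[1:]:
    R=lean(-30,-39,-1,k[0]);p=np.array(k[1:])+.002*R[:,2];print(k[0],rel(R0,p0,p,R).round(4).tolist());p0,R0=p,R
E
python3 roll.py
```

```text
[-0.6 -0.5 -1.9] 58.245958765361145
t 10.85 q [-28.6  39.5 129.  182.   39.6 -90.3] p [ 0.5462 -0.1785  0.14  ] -> [-0.0098, -0.001, 0.0058, 0.1698, -0.0943, -0.3248]
45 [-0.0172, -0.027, 0.0206, 0.1239, -0.156, 44.6752]
90 [-0.0195, -0.0088, 0.0224, 0.0, -0.0, 45.0]
135 [0.0168, -0.0065, 0.0191, -0.0, -0.0, 45.0]
180 [0.0196, -0.0221, 0.0101, 0.0, 0.0, 45.0]
```

View pics/s4.png

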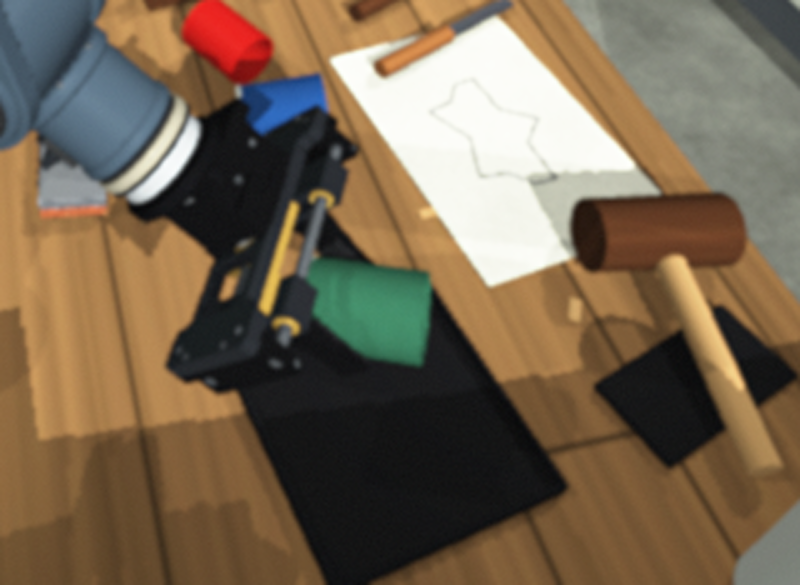

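The view shows the cup level over the tray, crop (375,310), with the tray below it and no obstacle near. Next comes the roll, with the mouth kept over the centre.

>>> play_rows(motion=[[[-0.002,-0.003,0.003,0,0,5.6],[-0.004,-0.007,0.005,0,0,11.2],[-0.006,-0.01,0.008,0,0,16.8],[-0.009,-0.014,0.01,0,0,22.4],[-0.011,-0.017,0.013,0,0,28],[-0.013,-0.02,0.015,0,0,33.5],[-0.015,-0.024,0.018,0,0,39],[-0.017,-0.027,0.0205,0,0,44.7]]])

```text
time_s: 11.52
position: [0.564, -0.1539, 0.1139]
tcp_rot: [[0.032, -0.738, 0.674], [-0.836, -0.39, -0.387], [0.548, -0.551, -0.629]]
force: [-0.5, 0.5, -1.2]
opening: 0.664
grasp_force: 30.0
```

>>> play_rows(motion=[[[-0.002,-0.001,0.003,0,0,5.6],[-0.005,-0.002,0.006,0,0,11.2],[-0.007,-0.003,0.008,0,0,16.8],[-0.01,-0.004,0.011,0,0,22.5],[-0.012,-0.006,0.014,0,0,28],[-0.015,-0.007,0.017,0,0,33.7],[-0.017,-0.008,0.02,0,0,39.4],[-0.0195,-0.009,0.0225,0,0,45]]])

```text
time_s: 12.18
position: [0.5851, -0.143, 0.0939]
tcp_rot: [[-0.5, -0.545, 0.674], [-0.866, 0.316, -0.387], [-0.002, -0.777, -0.629]]
force: [-0.6, 0.2, -1.5]
opening: 0.67
grasp_force: 30.0
```

>>> play_rows(motion=[[[0.002,-0.001,0.002,0,0,5.6],[0.004,-0.002,0.005,0,0,11.2],[0.006,-0.002,0.007,0,0,16.8],[0.008,-0.003,0.01,0,0,22.5],[0.01,-0.004,0.012,0,0,28],[0.013,-0.005,0.014,0,0,33.7],[0.015,-0.006,0.017,0,0,39.4],[0.017,-0.0065,0.019,0,0,45]]])

```text
time_s: 12.85
position: [0.5932, -0.1675, 0.0874]
tcp_rot: [[-0.738, -0.031, 0.674], [-0.39, 0.835, -0.388], [-0.551, -0.549, -0.629]]
force: [-0.1, 0.3, -1.9]
opening: 0.666
grasp_force: 30.0
```

Run:
```python
from kin import *
s=bot.read_state();print(np.round(s["force"],1),s["opening"]*87)
R=lean(-30,-39,-1,180);show(np.array([.585,-.2,.083])+.002*R[:,2],R)
```

```text
[-0.1  0.3 -1.9] 57.96146523679979
t 12.85 q [-23.9  47.1 122.8 187.1  41.   43.5] p [ 0.5932 -0.1675  0.0874] -> [0.0211, -0.0245, 0.0119, 0.0492, 0.0736, 44.9356]
```

>>> play_rows(motion=[[[0.003,-0.003,0.002,0,0,6.4],[0.006,-0.007,0.003,0,0,12.8],[0.009,-0.01,0.005,0,0,19.2],[0.012,-0.014,0.007,0,0,25.6],[0.015,-0.017,0.009,0,0,32],[0.018,-0.021,0.01,0,0,38.5],[0.021,-0.0245,0.012,0,0,44.9],[0.021,-0.0245,0.012,0,0,44.9]]])

```text
time_s: 13.52
position: [0.5865, -0.2015, 0.0818]
tcp_rot: [[-0.546, 0.498, 0.674], [0.312, 0.867, -0.389], [-0.778, -0.002, -0.629]]
force: [0.3, -0.5, -1.7]
opening: 0.671
grasp_force: 30.0
```

Run:
```python
from kin import *
s=bot.read_state();print(np.round(s["force"],1),s["opening"]*87)
R=lean(-30,-39,-1,180);show(np.array([.585,-.2,.068])+.002*R[:,2],R)
im=[imaging.capture("side")["frame"][200:384,220:440,::-1],imaging.capture("top")["frame"][100:284,290:510,::-1]]
cv2.imwrite("pics/s5.png",cv2.resize(np.hstack(im),(800,334),interpolation=cv2.INTER_CUBIC))
```

```text
[ 0.3 -0.5 -1.7] 58.33912748293463
t 13.52 q [-28.9  47.9 122.9 181.3  41.8  89.6] p [ 0.5865 -0.2015  0.0818] -> [0.012, 0.0006, 0.0091, 0.0185, 0.0476, 0.1584]
```

View pics/s5.png

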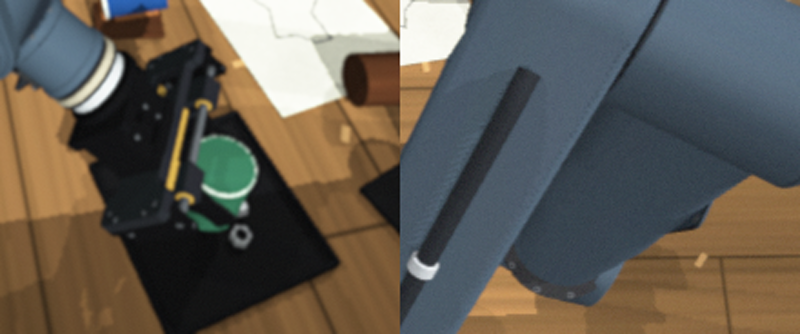

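The picture shows the cup inverted over the tray, closed end up at side-crop (228,165). One nut is in the tray at (240,236) and another at the cup's edge (243,208). I'll lower it gently.

>>> play_rows(motion=[[[0.003,0,0.002,0,0,0],[0.005,0,0.004,0,0,0],[0.007,0,0.006,0,0,0],[0.008,0,0.0065,0,0,0],[0.008,0,0.0065,0,0,0],[0.008,0,0.0065,0,0,0]]])

```text
time_s: 14.12
position: [0.587, -0.2007, 0.0719]
tcp_rot: [[-0.547, 0.496, 0.674], [0.309, 0.868, -0.388], [-0.778, -0.004, -0.628]]
force: [0.6, -0.3, -0.6]
opening: 0.67
grasp_force: 30.0
```

>>> play_rows(motion=[[[0,0,0,0,0,0],[0,0,0,0,0,0],[0,0,0,0,0,0],[-0.004,0,-0.003,0,0,0],[-0.011,0,-0.009,0,0,0],[-0.019,0,-0.016,0,0,0],[-0.028,0,-0.023,0,0,0],[-0.037,0,-0.03,0,0,0]]])

```text
time_s: 14.78
position: [0.5869, -0.2006, 0.1211]
tcp_rot: [[-0.546, 0.496, 0.675], [0.309, 0.868, -0.388], [-0.779, -0.004, -0.628]]
force: [0.1, -0.4, -1.3]
opening: 0.668
grasp_force: 30.0
```

>>> play_rows(motion=[[[-0.008,0,-0.0065,0,0,0],[-0.016,0,-0.013,0,0,0],[-0.023,0,-0.019,0,0,0],[-0.03,0,-0.025,0,0,0],[-0.03,0,-0.025,0,0,0],[-0.03,0,-0.025,0,0,0]]])

```text
time_s: 15.28
position: [0.5867, -0.2003, 0.1602]
tcp_rot: [[-0.545, 0.496, 0.676], [0.308, 0.868, -0.389], [-0.78, -0.004, -0.626]]
force: [-0.4, 0.4, -1.4]
opening: 0.672
grasp_force: 30.0
```

Run:
```python
from kin import *
s=bot.read_state();print(np.round(s["force"],1),s["opening"]*87)
d=imaging.capture("side")
im=d["frame"][200:384,220:440,::-1]
cv2.imwrite("pics/s6.png",cv2.resize(im,(717,600),interpolation=cv2.INTER_CUBIC))
# cup outline fit: inverted cup, axis tilt check
C=np.array([.585,-.2]);print("nuts",[(np.round(r["at"],3).tolist(),round(r["confidence"],2)) for r in finder.recognise("side","nut1")])
# placement options: away from tray on world -y
for ang in(-90,-80,-70):
  for dist in(.165,.18):
    t=C+dist*np.array([np.cos(np.radians(ang)),np.sin(np.radians(ang))])
    for yaw in(-30,-45):
        R=lean(yaw,-39,-1,180)
        for z in(.13,.05):
            o=ik(np.r_[t,z]+.002*R[:,2],R,[[-45,44,123,181,38,90]]); print(ang,dist,yaw,z,t.round(3),o[0].round(0).tolist() if o else None)
```

```text
[-0.4  0.4 -1.4] 58.47287902234289
nuts [([0.608, -0.231, 0.017], 0.69), ([0.614, -0.203, 0.02], 0.67), ([0.587, -0.204, 0.017], 0.62), ([0.577, -0.208, 0.017], 0.52)]
-90 0.165 -30 0.13 [ 0.585 -0.365] [-47.0, 42.0, 113.0, 151.0, 28.0, 105.0]
-90 0.165 -30 0.05 [ 0.585 -0.365] [-47.0, 52.0, 113.0, 158.0, 37.0, 97.0]
-90 0.165 -45 0.13 [ 0.585 -0.365] [-39.0, 42.0, 112.0, 190.0, 25.0, 84.0]
-90 0.165 -45 0.05 [ 0.585 -0.365] [-39.0, 52.0, 112.0, 188.0, 35.0, 87.0]
-90 0.18 -30 0.13 [ 0.585 -0.38 ] [-48.0, 42.0, 112.0, 148.0, 27.0, 107.0]
-90 0.18 -30 0.05 [ 0.585 -0.38 ] [-48.0, 52.0, 112.0, 156.0, 36.0, 99.0]
-90 0.18 -45 0.13 [ 0.585 -0.38 ] [-41.0, 42.0, 111.0, 188.0, 24.0, 85.0]
-90 0.18 -45 0.05 [ 0.585 -0.38 ] [-41.0, 52.0, 111.0, 186.0, 34.0, 88.0]
-80 0.165 -30 0.13 [ 0.614 -0.362] [-44.0, 42.0, 110.0, 153.0, 25.0, 106.0]
-80 0.165 -30 0.05 [ 0.614 -0.362] [-44.0, 52.0, 110.0, 160.0, 33.0, 98.0]
-80 0.165 -45 0.13 [ 0.614 -0.362] [-37.0, 42.0, 108.0, 196.0, 22.0, 80.0]
-80 0.165 -45 0.05 [ 0.614 -0.362] [-37.0, 52.0, 108.0, 192.0, 31.0, 85.0]
-80 0.18 -30 0.13 [ 0.616 -0.377]
[... 161 characters left out ...]
0, 107.0, 195.0, 21.0, 81.0]
-80 0.18 -45 0.05 [ 0.616 -0.377] [-38.0, 52.0, 107.0, 191.0, 30.0, 85.0]
-70 0.165 -30 0.13 [ 0.641 -0.355] [-41.0, 43.0, 107.0, 156.0, 22.0, 105.0]
-70 0.165 -30 0.05 [ 0.641 -0.355] [-41.0, 52.0, 107.0, 163.0, 30.0, 98.0]
-70 0.165 -45 0.13 [ 0.641 -0.355] [-34.0, 43.0, 105.0, 204.0, 20.0, 74.0]
-70 0.165 -45 0.05 [ 0.641 -0.355] [-34.0, 52.0, 105.0, 197.0, 29.0, 82.0]
-70 0.18 -30 0.13 [ 0.647 -0.369] [-42.0, 43.0, 105.0, 153.0, 21.0, 108.0]
-70 0.18 -30 0.05 [ 0.647 -0.369] [-42.0, 52.0, 105.0, 161.0, 29.0, 99.0]
-70 0.18 -45 0.13 [ 0.647 -0.369] [-35.0, 43.0, 104.0, 203.0, 19.0, 74.0]
-70 0.18 -45 0.05 [ 0.647 -0.369] [-35.0, 52.0, 104.0, 196.0, 27.0, 81.0]
```

View pics/s6.png

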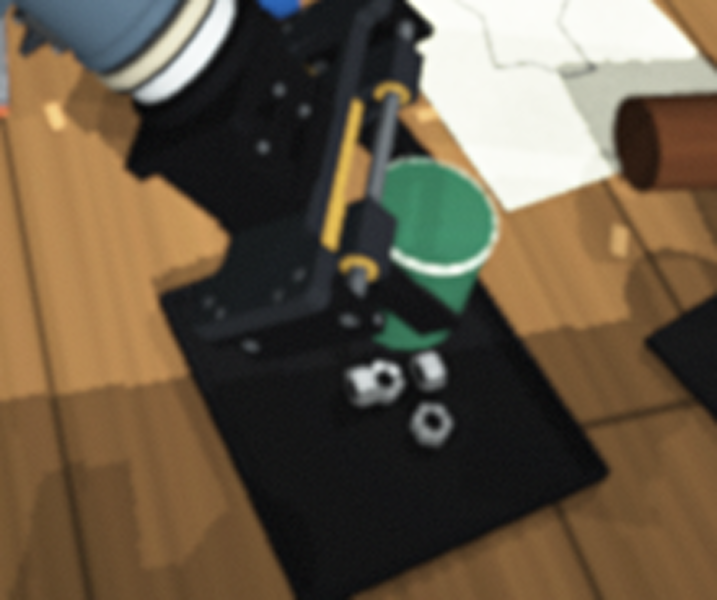

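All four nuts lie in the tray, at crop (362,383), (385,380), (428,370) and (432,424), and the cup is clear above with its closed end up at (440,215). Next I'll place the cup on the bench.

Run:
```python
from kin import *
s=bot.read_state();R=lean(-45,-39,-1,180)
show(np.array([.60,-.378,.11])+.002*R[:,2],R)
```

```text
t 15.38 q [-28.7  36.6 122.2 181.9  29.8  88.8] p [ 0.5864 -0.2002  0.1589] -> [-0.0244, -0.1478, 0.1109, 11.7224, 0.114, 9.7545]
```

>>> play_rows(motion=[[[-0.002,-0.012,0.009,1,0,0.8],[-0.005,-0.03,0.023,2.4,0,2],[-0.009,-0.055,0.041,4.4,0,3.6],[-0.013,-0.08,0.06,6.4,0.1,5.3],[-0.017,-0.105,0.079,8.3,0.1,6.9],[-0.021,-0.128,0.096,10.2,0.1,8.5],[-0.0245,-0.148,0.111,11.7,0.1,9.8],[-0.0245,-0.148,0.111,11.7,0.1,9.8]]])

```text
time_s: 16.05
position: [0.6021, -0.3852, 0.1075]
tcp_rot: [[-0.439, 0.712, 0.548], [0.447, 0.702, -0.554], [-0.779, 0.002, -0.626]]
force: [0.3, 0.4, -0.5]
opening: 0.67
grasp_force: 30.0
```

Run:
```python
from kin import *
s=bot.read_state();R=lean(-45,-39,-1,180);print(np.round(s["force"],1))
show(np.array([.60,-.378,.052])+.002*R[:,2],R)
# cup pose from side view: closed-end rim height check
d=imaging.capture("side");m=green(d,box=(150,150,512,384));print(m.sum(),cv2.boundingRect(m))
```

```text
[ 0.3  0.4 -0.5]
t 16.05 q [-39.8  45.  108.9 190.1  25.3  84.4] p [ 0.6021 -0.3852  0.1075] -> [0.0474, 0.0035, 0.0316, -0.2522, 0.2118, -0.3176]
31 (400, 381, 13, 3)
```

>>> play_rows(motion=[[[0.007,0,0.005,0,0,0],[0.014,0.001,0.01,0,0,0],[0.022,0.002,0.015,0,0,0],[0.03,0.003,0.02,0,0,0],[0.037,0.003,0.025,0,0,0],[0.043,0.0035,0.0285,0,0,0],[0.043,0.0035,0.0285,0,0,0],[0.043,0.0035,0.0285,0,0,0]]])

```text
time_s: 16.77
position: [0.6003, -0.373, 0.0566]
tcp_rot: [[-0.445, 0.707, 0.55], [0.446, 0.707, -0.549], [-0.777, 0.001, -0.63]]
force: [-0.1, 0.8, -0.7]
opening: 0.669
grasp_force: 30.0
```

>>> play_rows(motion=[[[0.0012,0,0.001,0,0,0],[0.0024,0,0.002,0,0,0],[0.0024,0,0.002,0,0,0],[0.0024,0,0.002,0,0,0]]])

```text
time_s: 17.1
position: [0.6006, -0.3737, 0.0547]
tcp_rot: [[-0.444, 0.707, 0.55], [0.445, 0.707, -0.55], [-0.778, 0.001, -0.628]]
force: [0.8, 0.4, -0.7]
opening: 0.67
grasp_force: 30.0
```

>>> play_rows(motion=[[[0.0008,0,0.0006,0,0,0],[0.0016,0,0.0013,0,0,0],[0.0016,0,0.0013,0,0,0],[0.0016,0,0.0013,0,0,0]]])

```text
time_s: 17.43
position: [0.6004, -0.3735, 0.0522]
tcp_rot: [[-0.444, 0.707, 0.55], [0.445, 0.707, -0.549], [-0.777, 0.001, -0.629]]
force: [0.1, -0.6, -1.8]
opening: 0.676
grasp_force: 30.0
```

>>> play_rows(motion=[[[0.0008,0,0.0006,0,0,0],[0.0016,0,0.0013,0,0,0],[0.0016,0,0.0013,0,0,0],[0.0016,0,0.0013,0,0,0]]])

```text
time_s: 17.77
position: [0.6005, -0.3735, 0.0502]
tcp_rot: [[-0.444, 0.707, 0.55], [0.445, 0.707, -0.549], [-0.777, 0.001, -0.629]]
force: [0.2, -0.6, -0.6]
opening: 0.672
grasp_force: 30.0
```

>>> play_rows(motion=[[[0.0008,0,0.0006,0,0,0],[0.0016,0,0.0013,0,0,0],[0.0016,0,0.0013,0,0,0],[0.0016,0,0.0013,0,0,0]]])

```text
time_s: 18.1
position: [0.6007, -0.3739, 0.05]
tcp_rot: [[-0.442, 0.708, 0.552], [0.444, 0.707, -0.551], [-0.78, 0.001, -0.626]]
force: [-4.3, 1.9, 8.2]
opening: 0.671
grasp_force: 30.0
```

Contact with the bench (8 N up). Releasing.

>>> play_rows(motion=[[[-0.0008,0,-0.0006,0,0,0],[-0.0008,0,-0.0006,0,0,0],[-0.0008,0,-0.0006,0,0,0],[-0.0008,0,-0.0006,0,0,0],[-0.0008,0,-0.0006,0,0,0],[-0.0008,0,-0.0006,0,0,0],[-0.0008,0,-0.0006,0,0,0],[-0.0008,0,-0.0006,0,0,0]]], fingers=0.087)

```text
time_s: 18.77
position: [0.6005, -0.3735, 0.0489]
tcp_rot: [[-0.444, 0.707, 0.55], [0.445, 0.707, -0.549], [-0.777, 0.001, -0.629]]
force: [0.2, 0.3, 0.3]
opening: 0.994
grasp_force: 0.0
```

>>> play_rows(motion=[[[0,0,-0.01,0,0,0],[0,0,-0.025,0,0,0],[0,0,-0.04,0,0,0],[0,0,-0.06,0,0,0],[0,0,-0.08,0,0,0],[0,0,-0.1,0,0,0],[0,0,-0.1,0,0,0],[0,0,-0.1,0,0,0]]])

```text
time_s: 19.43
position: [0.5453, -0.3181, 0.1128]
tcp_rot: [[-0.444, 0.707, 0.551], [0.445, 0.707, -0.549], [-0.778, 0.001, -0.629]]
force: [-0.2, 0.0, 0.3]
opening: 0.999
grasp_force: 0.0
```

Run:
```python
from kin import *
s=bot.read_state();print(np.round(s["position"],3),np.round(s["force"],1),np.round(s["joint_positions"],0),s["opening"])
im=[imaging.capture("side")["frame"][200:384,220:440,::-1],imaging.capture("top")["frame"][100:284,290:510,::-1]]
cv2.imwrite("pics/s7.png",cv2.resize(np.hstack(im),(800,334),interpolation=cv2.INTER_CUBIC))
```

```text
[ 0.545 -0.318  0.113] [-0.2  0.   0.3] [-38.  43. 120. 190.  35.  87.] 0.9987670971536771
```

View pics/s7.png

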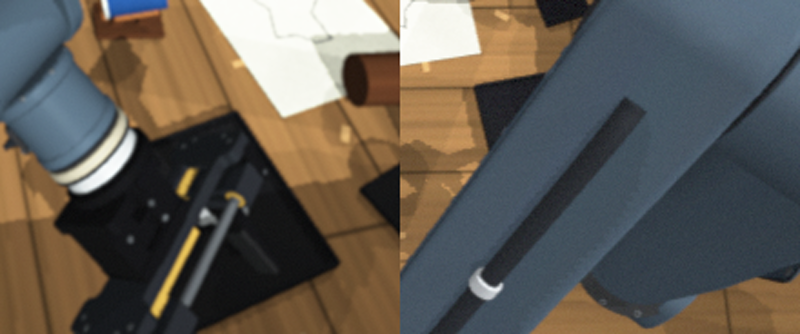

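The arm hides both the cup and the nuts in both views, so I'll back away further and look again.

```bash
python3 nxt.py -38 25 122 190 35 87; python3 nxt.py 10 25 122 190 35 87 | tail -1
python3 - <<'E'
from kin import *
a=fk([-38,25,122,190,35,87],PP)
for q in([-5,25,122,190,35,87],):
    b=fk(q,PP);print(rel(a[1],a[0],b[0],b[1]).round(3).tolist(),a[0],b[0])
E
```

```text
fk err mm [-0.1  0.3 -0.3]
t 19.53 q [-37.9  43.4 120.3 189.6  35.   86.6] p [ 0.5463 -0.3193  0.1122] -> [-0.1548, -0.0015, -0.1188, -1.1037, -16.5765, 2.3649]
t 19.53 q [-37.9  43.4 120.3 189.6  35.   86.6] p [ 0.5463 -0.3193  0.1122] -> [0.0478, 0.4042, -0.3692, -42.4482, -14.4669, -22.27]
[0.084, 0.309, -0.168, -30.495, 1.527, -12.519] [ 0.54838016 -0.32389275  0.30723063] [0.63631494 0.02702993 0.30723063]
```

>>> play_rows(motion=[[[-0.155,-0.0015,-0.119,-1.1,-16.6,2.4],[-0.155,-0.0015,-0.119,-1.1,-16.6,2.4],[-0.155,-0.0015,-0.119,-1.1,-16.6,2.4],[-0.155,-0.0015,-0.119,-1.1,-16.6,2.4],[-0.155,-0.0015,-0.119,-1.1,-16.6,2.4],[-0.155,-0.0015,-0.119,-1.1,-16.6,2.4],[-0.155,-0.0015,-0.119,-1.1,-16.6,2.4]]])

```text
time_s: 20.12
position: [0.5488, -0.3243, 0.31]
tcp_rot: [[-0.233, 0.71, 0.665], [0.298, 0.703, -0.646], [-0.926, 0.047, -0.375]]
force: [0.1, 0.5, -0.3]
opening: 0.999
grasp_force: 0.0
```

>>> play_rows(motion=[[[0.07,0.27,-0.15,-28,1,-12],[0.07,0.27,-0.15,-28,1,-12],[0.07,0.27,-0.15,-28,1,-12],[0.07,0.27,-0.15,-28,1,-12],[0.07,0.27,-0.15,-28,1,-12],[0.07,0.27,-0.15,-28,1,-12],[0.07,0.27,-0.15,-28,1,-12],[0.07,0.27,-0.15,-28,1,-12]]])

```text
time_s: 20.78
position: [0.6236, -0.0131, 0.3093]
tcp_rot: [[-0.36, 0.254, 0.898], [0.13, 0.967, -0.221], [-0.924, 0.037, -0.381]]
force: [0.3, 0.2, 0.1]
opening: 1.0
grasp_force: 0.0
```

>>> play_rows(motion=[[[0.1,0.15,-0.15,-20,1,-8],[0.1,0.15,-0.15,-20,1,-8],[0.1,0.15,-0.15,-20,1,-8],[0.1,0.15,-0.15,-20,1,-8],[0.1,0.15,-0.15,-20,1,-8],[0.1,0.15,-0.15,-20,1,-8],[0.1,0.15,-0.15,-20,1,-8],[0.1,0.15,-0.15,-20,1,-8]]])

```text
time_s: 21.45
position: [0.4917, 0.1791, 0.2802]
tcp_rot: [[-0.385, -0.123, 0.915], [-0.01, 0.992, 0.129], [-0.923, 0.04, -0.383]]
force: [0.2, -0.9, -0.6]
opening: 0.999
grasp_force: 0.0
```

Run:
```python
from kin import *
s=bot.read_state();print(np.round(s["position"],3),np.round(s["joint_positions"],0))
D={c:imaging.capture(c) for c in("side","top")}
for c in D: print(c,[(np.round(r["at"],3).tolist(),round(r["confidence"],2)) for r in finder.recognise(c,"nut1")],[(np.round(r["at"],3).tolist(),round(r["confidence"],2)) for r in finder.recognise(c,"green_cup")])
im=[D["side"]["frame"][200:384,220:440,::-1],D["top"]["frame"][100:284,290:510,::-1]]
cv2.imwrite("pics/s8.png",cv2.resize(np.hstack(im),(800,334),interpolation=cv2.INTER_CUBIC))
```

```text
[0.492 0.179 0.28 ] [  8.  27. 140. 179.  54.  93.]
side [([0.607, -0.23, 0.016], 0.64), ([0.614, -0.203, 0.019], 0.53), ([0.58, -0.204, 0.019], 0.49)] [([0.559, 0.197, 0.047], 0.96), ([0.396, 0.319, 0.043], 0.95), ([0.566, 0.435, 0.031], 0.82)]
top [([0.593, -0.194, 0.019], 0.5), ([0.606, -0.229, 0.016], 0.46)] [([0.567, 0.463, 0.054], 0.97), ([0.559, 0.21, 0.052], 0.82), ([0.591, -0.362, 0.078], 0.71), ([0.397, 0.342, 0.056], 0.56)]
```

View pics/s8.png

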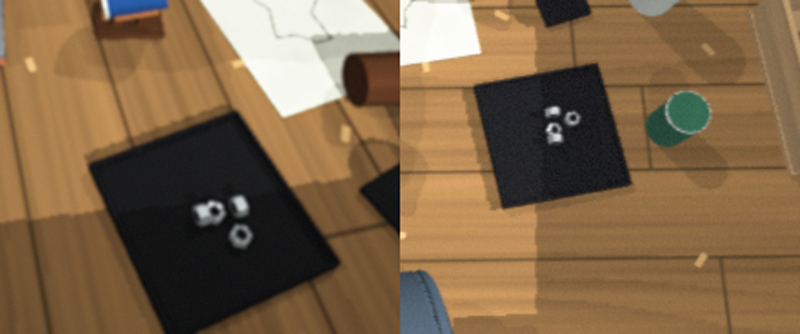

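The views show four nuts in the tray (right crop: 553,112; 572,118; 554,130; 556,138). The green cup stands mouth down on the bare bench at (680,118), about 0.17 m from the tray's centre. I'll ease off the elbow limit, then hand in.

>>> play_rows(motion=[[[0,0,0.04,0,0,0],[0,0,0.06,0,0,0],[0,0,0.06,0,0,0],[0,0,0.06,0,0,0],[0,0,0.06,0,0,0]]])

```text
time_s: 22.17
position: [0.547, 0.1825, 0.2594]
tcp_rot: [[-0.383, -0.115, 0.917], [-0.007, 0.993, 0.122], [-0.924, 0.04, -0.381]]
force: [0.3, 0.0, -0.4]
opening: 1.003
grasp_force: 0.0
```

```bash
python3 -c "
from rig import bot
print(bot.read_state()['joint_positions']); print(bot.hand_in())"
```

```text
[  7.17657199  31.19461515 133.37658774 179.55961026  52.19289394
  92.59140221]
the job is handed in; nothing more can be done
None
```

I handed the job in at about 22 s; in the last camera views all four nuts lay in the tray and the green cup stood mouth down on the bench beside it, about 0.17 m from the tray's centre, but the hand-in gave no verdict.

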